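Clear the pedal wrench off the socket rail and lay out two sockets

TASK

Somebody left the pedal wrench lying along the top of the socket rail: lay it flat on the tool mat, wholly on the mat, next to the two spanners. Then, for the fork job, pull the two thick sockets off their spring clips one at a time and stand each upright in the large empty compartment of the job tray. Set things down rather than dropping them, and leave the three thin sockets on their clips and everything else as it lies.

Things in the scene. Friction and masses are not known exactly. Their poses are not given: they have to be found in the camera images.
- rail: socket rail fixed on the bench: base plate 62 mm (x) by 290 mm (y), five spring clips 46 mm apart in a row along y; origin under the middle clip at bench height. Sockets stand on clip feet 14 mm above the bench, in an order that varies, drive hole over a stud with two spring leaves: pull straight up with about 10 N; it snaps free within 5 mm and clears the stud after 12 mm
- rail_top (a point): above the rail's middle clip at the height of the socket tops, 91 mm above the bench; axes as rail (y along the row, z up). At the start the wrench lies along the row on top of the sockets
- wrench_grip (a point): middle and balance point of the pedal wrench, half-way up its black handle (28 mm wide, 14 mm thick, reaching 145 mm behind and 55 mm ahead of this point), 7 mm above its underside. x points along the wrench to its jaw, z up. Whole wrench 291 mm long, about 0.36 kg; steel shank 20 mm and jaw 40 mm wide, 8 mm thick, at mid-height of the handle
- wrench_jaw (a point): tip of the pedal wrench's steel open jaw, 145 mm ahead of wrench_grip
- wrench_tail (a point): rear end of the pedal wrench's handle, 145 mm behind wrench_grip
- thick1_mid (a point): centre, half-way up, of a thick (about 0.27 kg) steel deep socket: an upright cylinder 34 mm in diameter, 77 mm tall, its hexagon mouth up; z points up
- thick2_mid (a point): centre, half-way up, of a thick (about 0.29 kg) steel deep socket: an upright cylinder 36 mm in diameter, 77 mm tall, its hexagon mouth up; z points up
- thin1_mid (a point): centre, half-way up, of a thin steel deep socket: an upright cylinder 22 mm in diameter, 77 mm tall, its hexagon mouth up; z points up
- thin2_mid (a point): centre, half-way up, of a thin steel deep socket: an upright cylinder 22 mm in diameter, 77 mm tall, its hexagon mouth up; z points up
- thin3_mid (a point): centre, half-way up, of a thin steel deep socket: an upright cylinder 24 mm in diameter, 77 mm tall, its hexagon mouth up; z points up
- mat: grey ribbed tool mat, fixed, 400 mm (x) by 250 mm (y), 4 mm thick; origin at the centre of its underside. Two spanners lie on its +y part, along x
- mat_free (a point): on the mat's upper face, in the middle of its free part (the strip from y = -125 to y = +30 mm of mat, all 400 mm long); same axes as mat
- tray: fixed steel job tray, 250 mm (x) by 150 mm (y), walls 30 mm high and 3 mm thick; origin at the centre of its underside. A cross wall 48 mm to +x of the origin parts a small compartment, with two small parts in it, from the large empty one
- tray_main (a point): middle of the floor of the tray's large empty compartment (167 mm in x, 144 mm in y inside), 3 mm above the bench; same axes as tray
- spanner1: steel spanner 200 mm long lying on the mat
- spanner2: steel spanner 170 mm long lying on the mat
- top_cap: aluminium cap, 32 mm across, 20 mm tall, in the tray's small compartment
- bearing: steel bearing ring, 42 mm across, 8 mm tall, in the tray's small compartment
- ratchet: ratchet handle about 200 mm long, 32 mm tall, lying on the bench between robot and rail
- mug: white mug, 80 mm across, 92 mm tall, beyond the rail
- grease: grease jar, 68 mm across, 66 mm tall, beyond the rail
Not all that is in view belongs to the job. Leave any pink look-alike of the part that bears thick2_mid alone. Leave any blue look-alike of the part that bears thick1_mid alone.

How it is judged:
By the outcome, as a careful person would: the job done as asked, in the order asked, and still so for the second after the job is handed in, with the robot touching nothing.
It also fails if it takes over 72 s, if anything falls off the work surface, if the arm or the gripper's body presses on something with over 40 N, if the wrist force passes 120 N, or if a joint passes its speed limit or range.

ROBOT

A 6-joint arm with a two-finger parallel gripper is mounted at the origin on the work surface. World frame = base frame: x ahead of the robot, y to its left, z up, the work surface at z = 0. Lengths are in m, angles in rad, forces in N, time in s.
With the tool pointing down it reaches from about 0.325 to 0.75 m from the base axis. Payload 7.6 kg.
Tool frame: the origin (TCP) lies between the finger pads; the fingertips stand 14 mm ahead of it and the grasp point (between the pads) lies 5 mm behind it (arm.tip_extent is the distance from the TCP to the fingertips, in m); z points along the fingers, y is the line along which they close (so a half turn about z gives the same grasp; the last joint's range is limited). The gripper opens to 85 mm and grips with 20 to 120 N. Pads are 22 mm wide; open, the fingers measure 114 mm over their backs; the gripper's body (76 mm by 85 mm) begins 54 mm behind the grasp point. The pads swing forward as they close: fully open they stand 13 mm farther back than shut.
Start: joints at [1.104, 0.052, 1.401, -0, 1.689, -0.07], TCP at [0.203, 0.484, 0.245] pointing down, gripper open.
Joint ranges: [-2.9, 2.9], [-0.91, 2.17], [0.12, 2.37], [-1.06, 4.2], [0.26, 2.73], [-2.93, 2.93]. Speed limits (rad/s): [2.57, 2.57, 3.01, 3.14, 3.14, 3.14].

INTERFACE

Orientations are given as a unit quaternion [x, y, z, w].
In Python, from station import arm gives the robot as it stands. Calls block until the motion is done:
- arm.move_to(position, orientation): joint-space move of the TCP to a pose.
- arm.move_l(position, attitude=None, speed=0.15, f_stop=None): straight line of the TCP; attitude=None keeps the orientation; speed is the mean speed in m/s. With f_stop (N) it stops when the force on the tool has changed by that much, and returns True; else False.
- arm.move_joints(angles): joint-space move.
- arm.command_gripper(opening, grasp_force=None): finger opening in m; grasp_force is the grip in N (None keeps the last); returns when the fingers have stopped.
- arm.dwell(seconds).
- arm.ik(position, orientation): joint angles nearest the present ones, or None.
- arm.read_camera(name): name is "scene" or "top" or "wrist"; returns the picture (384x512x3 uint8, red, green, blue); there is no depth.
- arm.calibration(name): a dict with "camera_matrix" (3x3 intrinsics, pixels), "world_from_camera" (4x4, takes a point from camera to world coordinates); the wrist camera has in their place "hand_eye" (4x4, takes a point from camera to tool coordinates, whose origin is the TCP and whose axes are the flange's). Camera axes: x right, y down, z forward; pixel columns grow to the right and rows downward; lengths in m; the calibration is good to about 2 mm. A picture is of the moment at which its call begins: read the wrist's pose just before it. calibration takes no time and is no camera call.
A pose or a line that the arm cannot do raises arm.MotionError and nothing moves.
- arm.sign_off(): hands the job in; it is judged then, once.
Trained networks look in the newest picture that a camera, given by its name, has taken for a name from the list of things; names that differ only in an ending like _2 or _b are one class to them, and where a whole thing is asked for, a point or a joint stands for the part that bears it (a point fixed in the world has none). Each returns a list of dicts, best first, with "conf" (0 to 1); they miss things now and then, are a little off and sometimes report something else, mostly with a low value. They report only what shows in the picture. A call takes as long as a camera call. They do not tell look-alikes from the thing itself.
- arm.recognise(camera, query): "xyz" ([x, y, z] in m, in world coordinates, good to about 4 mm: the middle of the surface that is visible of it).
- arm.place_of(camera, query): "xyz" ([x, y, z] in m, in world coordinates, good to about 4 mm: a listed point, or the origin of a listed thing).
Readings, each from a call of its own:
- arm.current_time_s(): time.
- arm.current_joints(): joint angles.
- arm.current_qd(): joint speeds.
- arm.current_effort(): joint torques, N m.
- arm.current_tool_pos(): TCP position.
- arm.current_tool_rot(): TCP orientation.
- arm.current_force(): force on the tool from outside, world axes, zero at the start.
- arm.current_torque(): the same for the moment, N m.
- arm.current_finger_gap(): finger opening in m.
- arm.current_grasp_force(): force on a finger pad.
Only numpy, scipy, OpenCV 4.12 (cv2) and the standard library are available. Lean on these libraries where they do the work, as an engineer would, in place of code of your own. Each camera call takes 0.05 s, during which the arm holds its last target. There are 200 camera calls.

## Working session

There is one attempt and no reset: what is moved stays moved. The work goes in short steps, each a Python script; the robot and the scene stay as the last script left them, time stands still between calls to the robot, and variables do not carry over. Pictures are saved under pics/ and viewed, at most 10 in all, crops included, and the job is handed in when it is done.

```bash
ls; mkdir -p pics
python3 - <<'E'
from station import arm
import cv2,numpy as np
ims=[]
for c in("top","scene"):
    im=arm.read_camera(c); cv2.imwrite(f"pics/{c}0.png",im[:,:,::-1]); 
    for q in("rail_top","wrench_grip","wrench_jaw","wrench_tail","thick1_mid","thick2_mid","thin1_mid","thin3_mid","mat","mat_free","tray","tray_main","ratchet","mug","grease","spanner1","spanner2"):
        print(c,q,[(np.round(d["xyz"],3).tolist(),round(d["conf"],2)) for d in arm.place_of(c,q)[:4]])
print(arm.current_time_s(),arm.current_tool_rot(), arm.calibration("top"))
E
```

```text
pics
top rail_top [([0.588, -0.031, 0.086], 0.7)]
top wrench_grip [([0.593, -0.0, 0.096], 0.68)]
top wrench_jaw [([0.633, 0.144, 0.098], 0.97)]
top wrench_tail [([0.56, -0.142, 0.098], 0.81)]
top thick1_mid [([0.604, 0.061, 0.056], 0.61), ([0.53, 0.171, 0.038], 0.56), ([0.595, 0.011, 0.052], 0.29)]
top thick2_mid [([0.604, 0.202, 0.041], 0.53), ([0.596, 0.01, 0.053], 0.46)]
top thin1_mid [([0.577, 0.366, 0.003], 0.66)]
top thin3_mid [([0.578, 0.424, 0.002], 0.29), ([0.797, -0.108, 0.001], 0.23)]
top mat [([0.515, -0.345, 0.002], 0.66)]
top mat_free []
top tray [([0.55, -0.251, 0.006], 0.69), ([0.491, 0.385, -0.0], 0.6)]
top tray_main [([0.457, 0.381, 0.003], 0.71)]
top ratchet [([0.43, -0.01, -0.001], 0.83), ([0.578, 0.426, -0.0], 0.65)]
top mug [([0.786, 0.11, 0.0], 0.65)]
top grease [([0.794, -0.111, -0.003], 0.6)]
top spanner1 [([0.543, -0.293, 0.007], 0.83), ([0.552, -0.25, 0.004], 0.59)]
top spanner2 [([0.543, -0.293, 0.007], 0.83), ([0.552, -0.25, 0.004], 0.59)]
scene rail_top [([0.551, -0.248, 0.005], 0.21)]
scene wrench_grip [([0.595, -0.005, 0.097], 0.92), ([0.598, 0.01, 0.0
[... 900 characters left out ...]
.596, -0.003, 0.097], 0.41)]
scene spanner1 [([0.539, -0.292, 0.007], 0.88), ([0.557, -0.251, -0.001], 0.66)]
scene spanner2 [([0.539, -0.292, 0.007], 0.88), ([0.557, -0.251, -0.001], 0.66)]
1.8 [ 1.97119794e-01  9.80379409e-01  1.44916401e-05 -1.14011092e-05] {'camera_matrix': array([[446.71227645,   0.        , 249.27177449],
       [  0.        , 446.71227645, 189.8006105 ],
       [  0.        ,   0.        ,   1.        ]]), 'world_from_camera': array([[ 0.0102091 , -0.98332987,  0.18154375,  0.39434243],
       [-0.9999171 , -0.01146364, -0.00586246,  0.02331503],
       [ 0.00784588, -0.18146885, -0.98336539,  1.25141284],
       [ 0.        ,  0.        ,  0.        ,  1.        ]])}
```

View pics/top0.png

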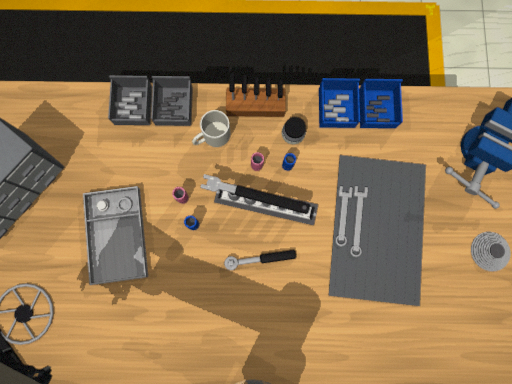

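View pics/scene0.png

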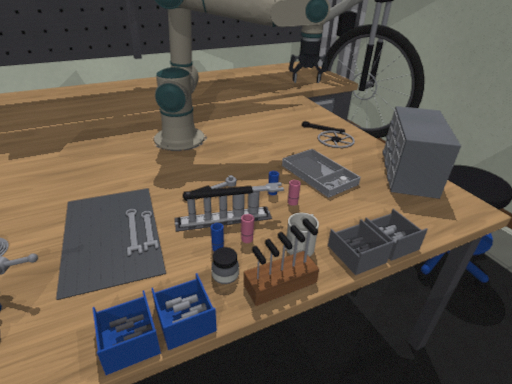

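The top view shows the wrench on the rail, with its jaw at about (208,184) and tail at (315,210). The decoys are pink at (257,161) and (180,195), and blue at (289,160) and (191,222). The mat's corners are near (340,156), (425,162), (330,298) and (418,303), and the tray is around (117,235). The networks agree with this, so next I'll take the yaws from the corners and a closer wrist look.

```bash
cat > h.py <<'E'
from station import arm
import numpy as np,cv2
from scipy.spatial.transform import Rotation as R
def down(phi):  # tool z down, tool y (closing line) at world angle phi; half turn nearest to reach
    y=np.array([np.cos(phi),np.sin(phi),0]);z=np.array([0,0,-1.]);return R.from_matrix(np.c_[np.cross(y,z),y,z]).as_quat()
def best(p,phi):
    c=[]
    for k in(0,np.pi):
        q=down(phi+k); j=arm.ik(p,q)
        if j is not None: c.append((abs(j[5]),q))   # keep the last joint far from its ends
    return min(c,key=lambda t:t[0])[1]
def pix(cam,uv,z):
    c=arm.calibration(cam);T=c["world_from_camera"];K=c["camera_matrix"]
    d=(T[:3,:3]@np.linalg.inv(K)@np.c_[np.array(uv,float),np.ones(len(uv))].T).T
    o=T[:3,3];return o+d*((z-o[2])/d[:,2])[:,None]
def look(cam,qs):
    im=arm.read_camera(cam)
    for q in qs: print(cam,q,[(np.round(d["xyz"],3).tolist(),round(d["conf"],2)) for d in arm.place_of(cam,q)[:4]])
    return im
E
python3 - <<'E'
from h import *
print("mat",pix("top",[(340,156),(425,162),(330,298),(418,303)],.004).round(3).tolist())
print("tray",pix("top",[(84,192),(137,186),(90,285),(147,278)],.03).round(3).tolist())
print(arm.tip_extent)
p=[.585,-.0,.30]
q=best(p,np.radians(75.7-90)); arm.move_to(p,q)
im=look("wrist",["wrench_grip","wrench_jaw","wrench_tail","rail_top","thick1_mid","thick2_mid"])
cv2.imwrite("pics/w1.png",im[:,:,::-1]); print(arm.current_joints(),arm.current_time_s())
E
```

```text
mat [[0.727, -0.245, 0.004], [0.712, -0.49, 0.004], [0.328, -0.207, 0.004], [0.317, -0.446, 0.004]]
tray [[0.608, 0.474, 0.03], [0.627, 0.328, 0.03], [0.357, 0.438, 0.03], [0.376, 0.287, 0.03]]
0.014
wrist wrench_grip [([0.595, -0.003, 0.099], 0.74)]
wrist wrench_jaw [([0.631, 0.143, 0.096], 0.69)]
wrist wrench_tail [([0.558, -0.141, 0.098], 0.69)]
wrist rail_top [([0.586, -0.03, 0.093], 0.94)]
wrist thick1_mid [([0.527, 0.168, 0.038], 0.86), ([0.608, 0.055, 0.049], 0.64), ([0.699, -0.093, 0.036], 0.57)]
wrist thick2_mid [([0.695, -0.011, 0.038], 0.56), ([0.601, 0.009, 0.051], 0.4)]
[-6.26485451e-02  2.18640105e-01  1.11077945e+00  9.69875602e-06
  1.81219846e+00  1.86442849e-01] 4.3667
```

View pics/w1.png

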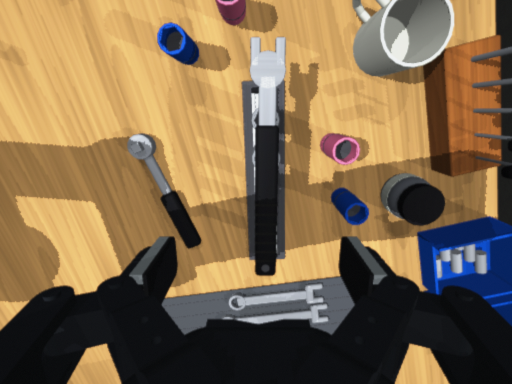

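The wrist view agrees: the wrench is clear along the rail, with its jaw at (268,50) and tail at (265,268), and nothing is near the fingers. I'll grasp the wrench with the fingertips just above the socket tops.

```bash
cat >> h.py <<'E'
W=np.radians(75.6)
E
python3 - <<'E'
from h import *
g=np.array([.5955,-.001,.106])
q=arm.current_tool_rot(); q=best(g,W-np.pi/2)
arm.command_gripper(.055,70)
arm.move_to(g+[0,0,.06],q)
print("stop",arm.move_l(g,speed=.08,f_stop=15))
arm.command_gripper(.015,70)
print(arm.current_finger_gap(),arm.current_grasp_force(),arm.current_force(),arm.current_tool_pos())
arm.move_l(g+[0,0,.08],speed=.1)
print(arm.current_finger_gap(),arm.current_force(),arm.current_time_s())
im=look("wrist",["wrench_grip","wrench_jaw","wrench_tail"])
im2=look("top",["wrench_jaw","wrench_tail"])
cv2.imwrite("pics/l1.png",np.hstack([im[100:300,60:460],im2[100:300,100:350]])[:,:,::-1])
E
```

```text
stop False
0.025883160611202338 69.9346911907196 [-0.63049143  0.46082005  3.63139455] [ 0.59603362 -0.00101617  0.10698102]
0.02596770356619999 [-0.41170921  0.40032838 -4.49719719] 7.5917
wrist wrench_grip [([0.594, -0.005, 0.176], 0.7)]
wrist wrench_jaw []
wrist wrench_tail []
top wrench_jaw [([0.629, 0.142, 0.174], 0.77)]
top wrench_tail [([0.56, -0.141, 0.179], 0.87)]
```

View pics/l1.png

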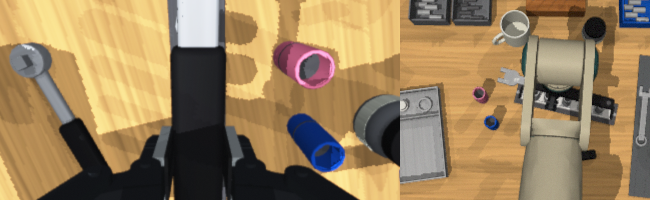

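The wrench is held level: the force reading matches its weight, and jaw and tail are about the same height. Next is the mat.

Run:
```python
from h import *
th=np.radians(-5.5)
q0=R.from_quat(arm.current_tool_rot()); q=(R.from_rotvec([0,0,th-W])*q0).as_quat()
t=np.array([.513,-.396,.0])
arm.move_to(t+[0,0,.10],q)
f=arm.current_force()
arm.move_l(t+[0,0,.032],speed=.12)
print("stop",arm.move_l(t+[0,0,.0175],speed=.03,f_stop=5), arm.current_tool_pos(),arm.current_force()-f)
arm.command_gripper(.05)
arm.move_l(t+[0,0,.12],speed=.2)
p=[.585,-.02,.26]; arm.move_to(p,best(p,np.radians(77.8-90)))
im=look("wrist",["rail_top","thick1_mid","thick2_mid","thin1_mid","thin3_mid"])
im2=look("top",["wrench_grip","wrench_jaw","wrench_tail","spanner1","spanner2"])
cv2.imwrite("pics/w2.png",im[:,:,::-1]);cv2.imwrite("pics/t2.png",im2[:,:,::-1]); print(arm.current_time_s())
```

```text
stop True [ 0.51318611 -0.39619943  0.02007869] [-0.67604382  0.28574213  8.89940539]
wrist rail_top [([0.586, -0.028, 0.092], 0.76)]
wrist thick1_mid [([0.608, 0.055, 0.049], 0.77), ([0.526, 0.168, 0.039], 0.72), ([0.7, -0.092, 0.037], 0.59)]
wrist thick2_mid [([0.597, 0.014, 0.052], 0.72), ([0.7, -0.009, 0.038], 0.59)]
wrist thin1_mid [([0.568, -0.12, 0.054], 0.81)]
wrist thin3_mid [([0.59, -0.033, 0.053], 0.74)]
top wrench_grip [([0.515, -0.398, 0.009], 0.62), ([0.584, -0.036, -0.001], 0.22)]
top wrench_jaw [([0.658, -0.408, 0.009], 0.69), ([0.786, 0.111, 0.0], 0.37), ([0.797, -0.111, -0.0], 0.19)]
top wrench_tail [([0.607, 0.061, 0.057], 0.68), ([0.367, -0.384, 0.012], 0.57)]
top spanner1 [([0.547, -0.249, 0.006], 0.89), ([0.541, -0.29, 0.008], 0.86)]
top spanner2 [([0.547, -0.249, 0.006], 0.89), ([0.541, -0.29, 0.008], 0.86)]
13.75
```

View pics/w2.png

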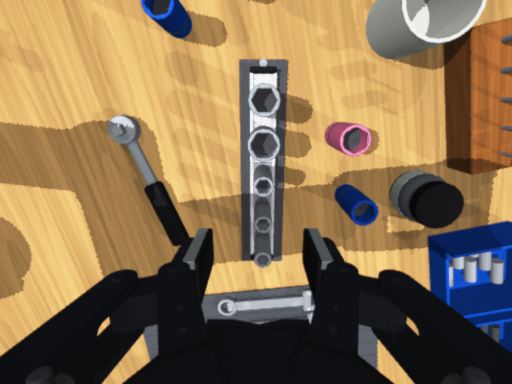

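View pics/t2.png

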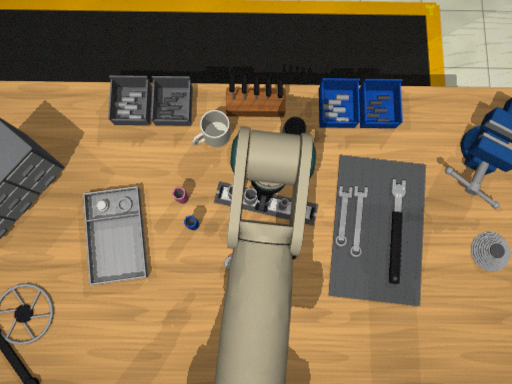

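The wrench lies on the mat at (398,230) next to the spanners, and the spanners haven't moved. In the wrist view the thick sockets are at (264,100) and (264,145), the end slot and the one beside it. Now the first thick socket.

```bash
cat >> h.py <<'E'
def socket(xy,dy):
    g=np.array([*xy,.060]); a=np.radians(8.5)
    t=np.array([.457,.378,0])+dy*np.array([-np.sin(a),np.cos(a),0])
    arm.command_gripper(.062,70)
    arm.move_to(g+[0,0,.07],best(g,np.radians(77.8-90)))
    print("stop",arm.move_l(g,speed=.1,f_stop=12))
    arm.command_gripper(.02,70)
    print("grip",arm.current_finger_gap(),arm.current_force().round(1),arm.current_tool_pos().round(4))
    z0=arm.current_tool_pos()[2]
    arm.move_l(g+[0,0,.025],speed=.05); arm.move_l(g+[0,0,.15],speed=.2)
    print("held",arm.current_finger_gap(),arm.current_force().round(1))
    q=best(t+[0,0,.15],a); arm.move_to(t+[0,0,.15],q)
    arm.move_l(t+[0,0,z0+.002],speed=.15)
    print("down",arm.move_l(t+[0,0,z0-.0145],speed=.03,f_stop=4),arm.current_tool_pos().round(4),z0-.011,arm.current_force().round(1))
    arm.command_gripper(.062); arm.move_l(t+[0,0,.17],speed=.2)
E
python3 - <<'E'
from h import *
socket((.607,.0565),.036)
im=look("wrist",["thick1_mid","tray_main","tray"])
cv2.imwrite("pics/w3.png",im[:,:,::-1]); print(arm.current_time_s())
E
```

```text
stop False
grip 0.032369974569879376 [-0.9  0.3  4.6] [0.6075 0.0565 0.0611]
held 0.03262064913050471 [-0.3 -1.2 -4. ]
down True [0.4518 0.4137 0.0501] 0.0500701460464084 [-0.5 -0.7  4.5]
wrist thick1_mid [([0.452, 0.412, 0.036], 0.66)]
wrist tray_main [([0.453, 0.376, 0.004], 0.94)]
wrist tray [([0.493, 0.383, -0.001], 0.63)]
21.35
```

View pics/w3.png

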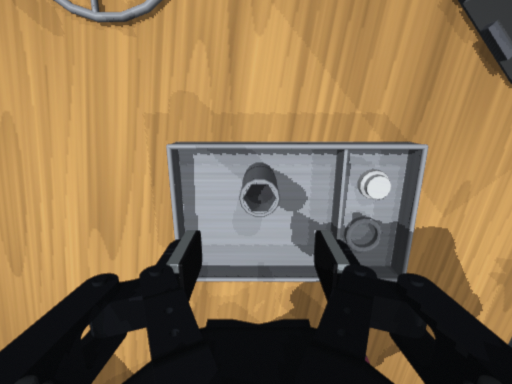

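The first socket stands upright at (260,195) in the large compartment. Now the second.

Run:
```python
from h import *
socket((.5975,.012),-.034)
p=[.40,.33,.32]; arm.move_to(p,best(p,.15))
look("wrist",["thick1_mid","thick2_mid"])
arm.move_joints([1.9,.052,1.401,0,1.689,-.07])
im=look("top",["wrench_grip","thick1_mid","thick2_mid","thin1_mid","thin3_mid"])
im2=arm.read_camera("scene")
cv2.imwrite("pics/e.png",np.vstack([np.hstack([im,im2])[60:320]])[:,::1,::-1][:, :]) if 0 else cv2.imwrite("pics/e.png",np.vstack([im[130:310,60:440],im2[130:310,50:430]])[:,:,::-1]); print(arm.current_time_s())
```

```text
stop False
grip 0.034411156123677 [ 0.6 -0.1  4.5] [0.5982 0.012  0.0611]
held 0.034777469659146215 [-0.3  0.8 -3.5]
down True [0.4622 0.3445 0.0501] 0.05014761509267042 [-0.5 -0.5  3.6]
wrist thick1_mid [([0.452, 0.416, 0.035], 0.75), ([0.529, 0.169, 0.038], 0.52)]
wrist thick2_mid [([0.461, 0.342, 0.039], 0.89), ([0.7, -0.008, 0.036], 0.85), ([0.601, 0.208, 0.039], 0.62)]
top wrench_grip [([0.514, -0.398, 0.008], 0.64)]
top thick1_mid [([0.576, -0.076, 0.054], 0.71), ([0.698, -0.1, 0.04], 0.6), ([0.448, 0.416, 0.045], 0.51), ([0.429, -0.01, -0.001], 0.34)]
top thick2_mid [([0.601, 0.205, 0.04], 0.69), ([0.698, -0.004, 0.037], 0.68), ([0.46, 0.342, 0.042], 0.55)]
top thin1_mid [([0.491, 0.383, -0.002], 0.55), ([0.587, -0.032, 0.052], 0.45), ([0.57, -0.121, 0.052], 0.42)]
top thin3_mid [([0.515, -0.346, 0.002], 0.57), ([0.578, 0.426, 0.001], 0.54), ([0.449, 0.421, 0.043], 0.49), ([0.586, -0.032, 0.05], 0.46)]
32.9167
```

View pics/e.png

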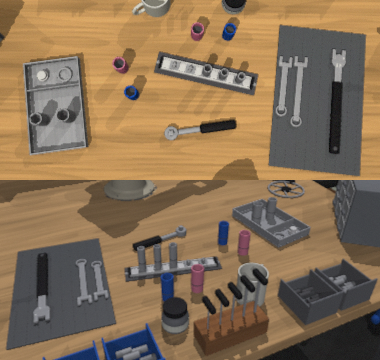

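Both thick sockets stand in the tray at (37,117) and (68,115) in the montage. The three thin ones are still on their clips, the wrench lies on the mat at (337,100), and nothing else has moved.

```bash
python3 -c "
from station import arm
print(arm.sign_off())"
```

```text
the job is handed in; nothing more can be done
None
```

The job is handed in at about 33 s: the pedal wrench lies flat on the mat beside the spanners, both thick sockets stand upright in the tray's large compartment, and the final pictures show the thin sockets still clipped and everything else where it was.

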